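# Mount the tube disc on the tilted rotator and lock it

### The job

Mount the loose tube disc on the tilted tube rotator: stand the latch that leans over at the spindle's end up in line with the spindle, slide the disc over it, hand grip outwards and turned so that all three studs come through its holes, until its plate lies flat and fully home on the hub, and then fold the latch right over to lock it. Let the disc down gently, do not drop or hammer it on, and leave the dish, beaker and bottle where they are.

Things in the scene. Friction and masses are not known exactly. Their poses are not given: they have to be found in the camera images.
- hub_face (a point): Centre of the flat face of the rotator's round aluminium hub (100 mm wide). z: drive axis, out of the hub, 30 degrees from vertical, leaning to the machine's front. x: in the face, the way the latch folds, downhill within 60 degrees either side. The hub's angle varies; its gearbox locks it (take it as fixed). A steel spindle 18 mm thick stands at the centre, along z.
- stud_tip (a point): Tip of one of three equal steel studs on the hub face, 36 mm from its centre, at 90, 210 and 330 degrees from hub x towards hub y (this one: 90). 8 mm thick, 16 mm high, the last 6 mm tapered. Same axes as the hub face.
- latch_pin (a point): Middle of the latch's hinge pin at the spindle's end, on the drive axis, 49.5 mm above the hub face. The pin runs along hub y. Same axes as the hub face.
- latch (a joint): Angle of the latch, rad: 0 = standing in line with the spindle, at its stop, so that a disc can pass over it; 1.57 = folded flat across along hub x, at its other stop. It starts leaning 0.55 to 0.85 rad and stays where it is left (0.05 N m, about 2.5 N at its end, moves it). Over a disc that is home it folds fully, 1.5 mm above the disc's hand grip; over one that is not home it cannot.
- latch_end (a point): Centre of the 12 mm steel ball on the free end of the latch, 21 mm from the hinge pin. The latch is a short round lever, 8 mm thick. Standing, its ball tops out 76.5 mm above the hub face, clear to pass through the disc's bore. z: along the lever from pin to ball; y: along the pin (hub y).
- disc_grip (a point): Middle of the grey hand grip of the loose white tube disc (170 to 290 g), on its axis, 25 mm above the plate's underside; z from plate to grip. Plate 152 mm wide, 8 mm thick, flat on the bench. Grip six-sided, 44 mm across flats, top 42 mm above the underside; normals of its flats at 0, 60, 120.. degrees from x. Bore 23 mm right through. When home, this point is 25 mm above the hub face.
- stud_hole (a point): Centre, at the underside, of one of the disc's three 11 mm stud holes, 36 mm from its axis, at 90, 210 and 330 degrees from disc x towards disc y (this one: 90): the disc fits with its x along hub x or 120 degrees either way. The twelve 17 mm holes near the rim are for tubes. Same axes as the disc's grip.
- rotator: Tube rotator, a fixed white bench machine, base 150 x 150 x 55 mm, its drive head held in a yoke; with the latch up about 0.24 m tall. Origin on the bench under the machine; x to its back (away from the robot), z up. The hub face's centre is 3 mm in front of the origin and 178 mm above the bench.
- dish: Bystander: small covered dish, 59 mm wide, 16 mm tall, origin at its underside's centre.
- beaker: Bystander: clear beaker, 58 mm wide, 70 mm tall, origin at its underside's centre.
- bottle: Bystander: white plastic bottle with a screw cap, 48 mm wide, 115 mm tall, origin at its underside's centre.

How it is judged:
On the way, in this order (a step that is already met when the one before it is completed fails the run):
1. the latch stands up in line with the spindle (within 0.3 rad) while the hub is still bare (value of joint latch below 0.3 rad and distance between disc_grip and hub_face above 0.1 m), for 0.2 s.
2. the disc is on all three studs with its plate flat and home on the hub, the latch still up (z of disc_grip in the frame of hub_face between 0.02 and 0.0285 m and angle between the z axis of disc_grip and the z axis of hub_face, either way round below 0.06 rad and x of disc_grip in the frame of hub_face between -0.005 and 0.005 m and y of disc_grip in the frame of hub_face between -0.005 and 0.005 m and value of joint latch below 0.6 rad), for 0.2 s.
3. the latch is folded over the grip (at least 1.4 rad) (value of joint latch above 1.4 rad), for 0.2 s.
At the end, for the whole second after the job is handed in: Disc home on the hub, grip outwards: grip's middle 20 to 28.5 mm above the hub face, within 5 mm of its axis in x and y, square within 0.06 rad; latch folded to 1.4 rad or more; disc at rest; dish, beaker and bottle within 30 mm of their starts (z of disc_grip in the frame of hub_face between 0.02 and 0.0285 m and angle between the z axis of disc_grip and the z axis of hub_face, either way round below 0.06 rad and x of disc_grip in the frame of hub_face between -0.005 and 0.005 m and y of disc_grip in the frame of hub_face between -0.005 and 0.005 m and value of joint latch above 1.4 rad and linear speed of disc below 0.02 m/s and distance of each of dish, beaker, bottle from where it was at the start of the episode below 0.03 m); the robot touches nothing.
It fails at once if the disc strikes or is pressed on the rotator with more than 80 N (dropped or hammered on) (contact force between disc and rotator above 80 N).
It fails at once if the dish, beaker or bottle is moved by more than 30 mm (distance of any of dish, beaker, bottle from where it was at the start of the episode above 0.03 m).
It also fails if it takes over 58 s, if anything falls off the work surface, if the arm or the gripper's body presses on something with over 40 N, if the wrist force passes 120 N, or if a joint passes its speed limit or range.

### The arm

A 6-joint arm with a two-finger parallel gripper is mounted at the origin on a cart in front of the work surface, level with it; the furniture and walls round the work are solid. World frame = base frame: x ahead of the robot, y to its left, z up, the work surface at z = 0. Lengths are in m, angles in rad, forces in N, time in s.
With the tool pointing down it reaches from about 0.325 to 0.925 m from the base axis. Payload 3.1 kg.
Tool frame: the origin (TCP) lies midway between the tips of the shut fingers; the grasp point (between the pads) lies 19 mm behind it; x points along the fingers, y is the direction in which the jaws open and shut, and the axes are right-handed (so a half turn about x gives the same grasp; the last joint's range is limited). The gripper opens to 85 mm and grips with 20 to 120 N. Pads are 22 mm wide; open, the fingers measure 114 mm over their backs; the gripper's body (76 mm by 85 mm) begins 54 mm behind the grasp point. The pads swing forward as they close: fully open they stand 13 mm farther back than shut.
Start: joints at [1.107, 0.217, 1.613, -0, 1.311, -0.112], TCP at [0.215, 0.587, 0.231] pointing down, gripper open.
Joint ranges: [-2.75, 2.75], [-0.78, 2.1], [0.31, 2.55], [-1.13, 4.27], [0.13, 2.63], [-2.58, 2.58]. Speed limits (rad/s): [2.79, 2.79, 3.14, 3.14, 3.14, 3.14].

### API

Orientations are given as a 3x3 rotation matrix whose columns are the frame's x, y, z axes.
In Python, from plant import robot gives the robot as it stands.
- The arm moves only by the tool send_rows, never from a script. Its argument "increments" is a list that holds one entry, the list of rows, each a list of 6 numbers: the shift along the tool's x, y, z in cm, then the turn, a rotation vector about the tool's x, y, z in degrees. A call has exactly 5 rows; each row shifts and turns the pose as measured when the row begins, along the tool's axes as they then stand; what a row does not reach is not made up. A row lasts 1/12 s, in which the tool goes at most 41.7 mm and 7.16 degrees, less where a joint would pass 70% of its speed; a pose out of reach is approached as far as the arm can. A call is refused whole if a number of a shift passes 4.17 or a number of a turn 7.16, either way. A call with a gripper value outside its range is refused whole. "hand" is the gripper command: -1 is shut, 1 is fully open, values between are in proportion, set as the call begins (left out, the last holds). The fingers move at their own pace and stop on an object; "newtons" is the grip in N (left out, the last holds). Time passes only in rows, so rows that do not move let the fingers close, or fill a call up. It gives the time, the measured TCP pose, the force and the opening at its end, in the units of the state.
- robot.get_state(): the state, without advancing time (a new reading comes with each control period).
- robot.capture(name): name is "scene" or "top"; returns a dict with "pixels" (400x640x3 uint8, blue, green, red), "range_z" (400x640 float32, m along the optical axis (not along the pixel's ray), 0 where there is no reading), "fx", "fy", "cx", "cy" (pixels), "k1" (the pictures are not rectified: a ray, as slopes to the right and down, at radius r is drawn at 1 + k1 r^2 times it, then the intrinsics apply), "eye" and "attitude" of the camera in the world. Camera axes: x right, y up, looking along -z (the intrinsics and any distortion apply to the point x, -y, -z); pixel columns grow to the right and rows downward; lengths in m; the calibration is good to about 2 mm. A picture is of the moment at which its call begins.
- robot.close_job(): hands the job in, once; it reports no verdict.
The state is a dict: "clock": time; "joint_pos": joint angles; "qd": joint speeds; "tau": joint torques, N m; "ee_pos": TCP position; "eef_rot": TCP orientation; "force": force on the tool from outside, world axes, zero at the start; "torque": the same for the moment, N m; "finger_gap": finger opening in m.
Only numpy, scipy, OpenCV 4.12 (cv2) and the standard library are available. Lean on these libraries where they do the work, as an engineer would, in place of code of your own. Each camera call takes 0.05 s, during which the arm holds its last target. There are 200 camera calls.

## Working session

There is one attempt and no reset: what is moved stays moved. The work goes in short steps, Python scripts to look and compute and a tool call to move; the robot and the scene stay as the last step left them, time stands still between calls to the robot, and variables do not carry over. Pictures are saved under pics/ and viewed, about 8 in all and at most 12, crops included, and the job is handed in when it is done.

Besides the shell and the picture viewer there is one more tool, called after "Request:" in YAML: its name, and indented under it one key for each argument. send_rows: Moves the arm, as the interface text tells. Its arguments: {"type":"object","properties":{"increments":{"type":"array"},"hand":{"type":"number"},"newtons":{"type":"number"}},"required":["increments"]}

```bash
mkdir -p pics; ls
cat > h.py <<'E'
import numpy as np, cv2
from plant import robot
def cap(n,save=None):
    c=robot.capture(n)
    if save: cv2.imwrite('pics/'+save+'.png',c['pixels'])
    np.savez('last_'+n,**{k:np.array(v) for k,v in c.items()})
    return c
def load(n): return dict(np.load('last_'+n+'.npz'))
def rays(c,uv):
    uv=np.atleast_2d(np.array(uv,float)); K=np.array([[c['fx'],0,c['cx']],[0,c['fy'],c['cy']],[0,0,1]],float)
    d=np.array([float(c['k1']),0,0,0,0])
    p=cv2.undistortPoints(uv[:,None],K,d)[:,0]
    return np.c_[p[:,0],-p[:,1],-np.ones(len(p))]@np.array(c['attitude']).T
def onplane(c,uv,p0,n):
    r=rays(c,uv); e=np.array(c['eye']); n=np.array(n,float)
    return e+r*(((np.array(p0)-e)@n)/(r@n))[:,None]
def depthpts(c,uv):
    uv=np.atleast_2d(uv); z=c['range_z'][np.round(uv[:,1]).astype(int),np.round(uv[:,0]).astype(int)]
    return np.array(c['eye'])+rays(c,uv)*z[:,None]
def cloud(c):
    v,u=np.mgrid[:400,:640]; return depthpts(c,np.c_[u.ravel(),v.ravel()]).reshape(400,640,3)
def proj(c,P):
    q=(np.atleast_2d(P)-c['eye'])@np.array(c['attitude']); x=q[:,0]/-q[:,2]; y=-q[:,1]/-q[:,2]
    f=1+float(c['k1'])*(x*x+y*y); return np.c_[c['fx']*x*f+c['cx'],c['fy']*y*f+c['cy']]
E
python3 - <<'E'
from h import *
for n in('scene','top'):
    c=cap(n,n+'0'); print(n,c['eye'],np.round(c['attitude'],3).tolist(),c['fx'],c['fy'],c['cx'],c['cy'],c['k1'])
s=robot.get_state(); print(s)
E
```

```text
pics
scene [ 0.0473623  -0.82735072  1.31608649] [[0.867, 0.385, -0.316], [-0.497, 0.66, -0.563], [-0.009, 0.646, 0.764]] 512.4099995558519 512.4099995558519 322.4926072453491 197.2736424422467 -0.04168893510767791
top [0.27629446 0.01083722 1.5335303 ] [[-0.026, 0.98, -0.196], [-0.999, -0.029, -0.013], [-0.018, 0.196, 0.981]] 383.1803427252668 383.1803427252668 318.75865474717 201.9162857274229 -0.05165458042091463
{'clock': 0.1, 'joint_pos': array([ 1.10679999e+00,  2.17700532e-01,  1.61477586e+00, -3.13699676e-05,
        1.31133129e+00, -1.12213428e-01]), 'qd': array([ 0.00069753, -0.00090854, -0.0026797 ,  0.00014605, -0.00074073,
       -0.0003272 ]), 'tau': array([-1.68160099e-03, -3.98075652e+01, -3.04971135e+01, -2.66163352e-04,
        4.12171183e-03, -1.52871098e-05]), 'ee_pos': array([0.21501844, 0.58605726, 0.23008419]), 'eef_rot': array([[-9.64170344e-04,  3.44563432e-01,  9.38762543e-01],
       [-1.99441085e-03,  9.38760449e-01, -3.44564712e-01],
       [-9.99997546e-01, -2.20449728e-03, -2.17923938e-04]]), 'force': array([-0.59976987,  0.09050101, -0.75661506]), 'torque': array([ 0.02801297,  0.00197544, -0.01992695]), 'finger_gap': 0.08580602090884301}
```

View pics/scene0.png

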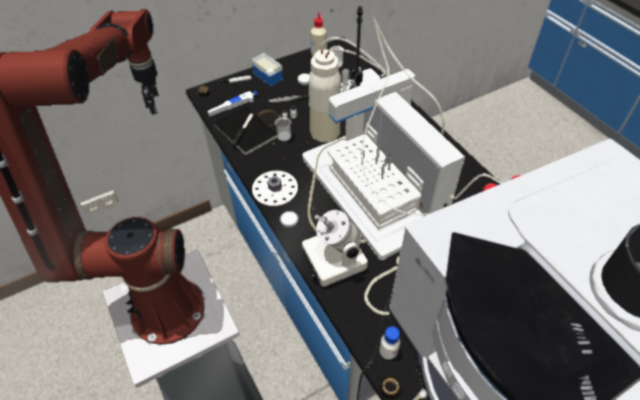

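View pics/top0.png

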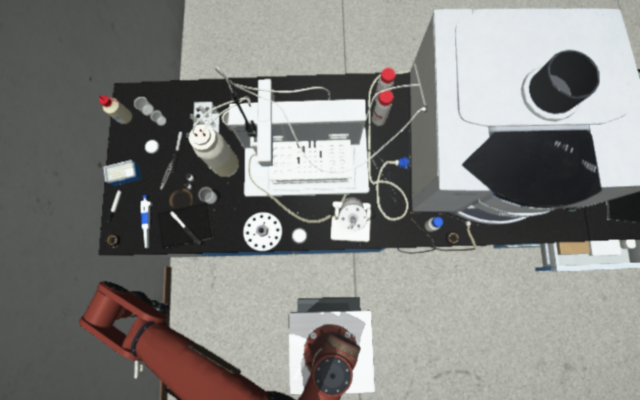

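Both views show the disc (scene (275,187), top (263,231)), the rotator (scene (335,240), top (351,220)), the dish between them, the beaker to the left and the bottle to the right. Next: enlarged crops and first numbers.

Run:
```python
from h import *
s=load('scene');t=load('top')
def crop(c,u0,v0,w,h,k): return cv2.resize(c['pixels'][v0:v0+h,u0:u0+w],None,fx=k,fy=k,interpolation=cv2.INTER_CUBIC)
a=crop(s,300,200,70,85,6); b=crop(t,325,190,50,55,7)[:,:]
d=np.zeros((510,780,3),np.uint8); d[:510,:420]=a; d[:385,425:775]=b; cv2.imwrite('pics/rot.png',d)
a=crop(s,245,165,60,65,6); b=crop(t,238,207,75,50,5)
d=np.zeros((400,740,3),np.uint8); d[:390,:360]=a; d[:250,365:740]=b; cv2.imwrite('pics/disc.png',d)
print(onplane(s,[[275,187],[289,218],[284,130],[390,350]],[0,0,0],[0,0,1]).round(3))
print(onplane(t,[[263,231],[299,236],[207,196],[433,224],[351,237]],[0,0,0],[0,0,1]).round(3))
# disc contour by depth: plate top z~0.008
for n,c in(('s',s),('t',t)):
    P=cloud(c); m=(c['range_z']>0)&(P[...,2]>.002)&(abs(P[...,0]-.45)<.25)&(abs(P[...,1]-.1)<.3)
    print(n,[round(float(x),4) for x in np.percentile(P[...,2][(abs(P[...,0]-.45)<.1)&(abs(P[...,1]-.2)<.04)],[5,25,50,75,95,99])] )
```

```text
[[ 0.473  0.265  0.   ]
 [ 0.453  0.122  0.   ]
 [ 0.631  0.507  0.   ]
 [ 0.48  -0.415  0.   ]]
[[ 0.47   0.259  0.   ]
 [ 0.446  0.114  0.   ]
 [ 0.622  0.492  0.   ]
 [ 0.478 -0.427  0.   ]
 [ 0.436 -0.095  0.   ]]
s [-0.8023, -0.5035, -0.0042, 0.0034, 0.0116, 0.0289]
t [-0.8035, -0.006, 0.0003, 0.0054, 0.0113, 0.0136]
```

View pics/rot.png

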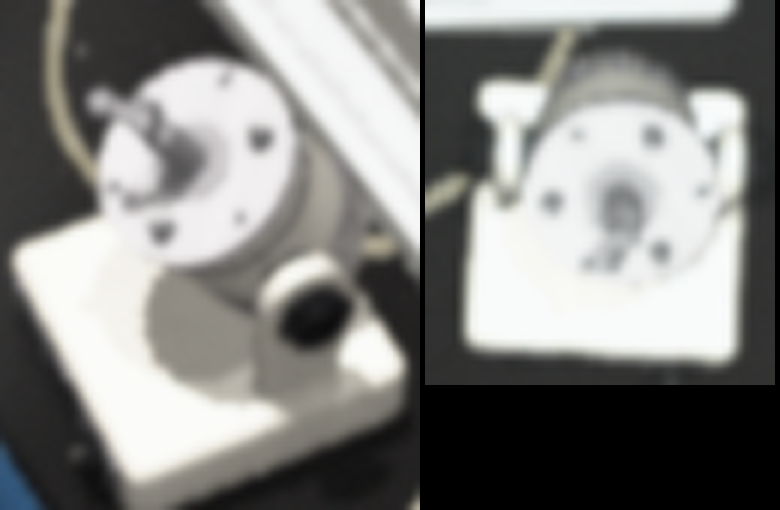

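View pics/disc.png

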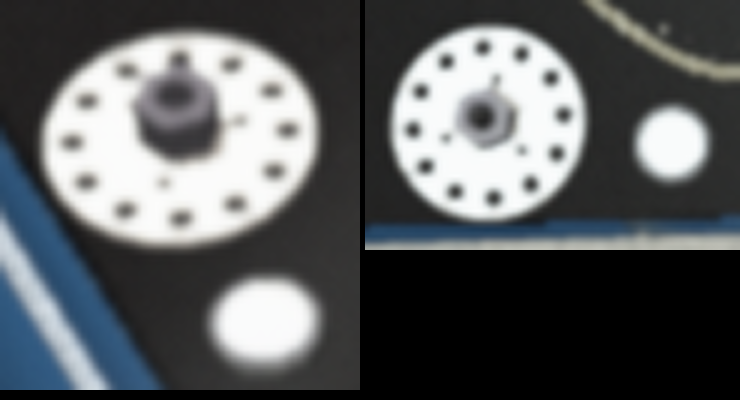

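Rotator crop: three dark studs in the top view (652,135), (552,202), (660,250), with the latch leaning down-left. Disc crop: three small stud holes in the top view (497,78), (447,138), (522,150) and the hex grip. Next I rectify both onto their planes and fit circles.

```bash
cat >> h.py <<'E'
from scipy.optimize import least_squares
def rect(c,O,X,Y,half=.09,px=.0005):
    n=int(2*half/px); g=(np.arange(n)+.5)*px-half
    a,b=np.meshgrid(g,-g)
    uv=proj(c,(O+a[...,None]*X+b[...,None]*Y).reshape(-1,3)).reshape(n,n,2).astype(np.float32)
    return cv2.remap(c['pixels'],uv[...,0],uv[...,1],cv2.INTER_CUBIC)
def circ(img,px,r,lo,hi,sign=-1):
    """edge points by radial gradient, then circle of fixed radius"""
    g=cv2.GaussianBlur(cv2.cvtColor(img,cv2.COLOR_BGR2GRAY).astype(np.float32),(0,0),3); n=len(g)
    rr=np.arange(lo,hi,px); P=[];W=[]
    for t in np.radians(np.arange(0,360,3)):
        x=rr*np.cos(t);y=rr*np.sin(t)
        p=cv2.remap(g,((x/px+n/2-.5)[None]).astype(np.float32),((-y/px+n/2-.5)[None]).astype(np.float32),1)[0]
        d=sign*np.gradient(p); k=d.argmax(); P.append((x[k],y[k]));W.append(d[k])
    P=np.array(P);W=np.array(W); P=P[W>np.median(W)*.4]
    f=least_squares(lambda q:np.hypot(P[:,0]-q[0],P[:,1]-q[1])-r,[0,0],loss='soft_l1',f_scale=.001)
    return f.x,np.median(abs(f.fun)),len(P)
def hubaxes(psi):
    m=np.array([np.cos(psi),np.sin(psi),0]); z=-.5*m+np.array([0,0,np.sqrt(.75)])
    y=np.cross(z,m); y/=np.linalg.norm(y); return np.cross(y,z),y,z   # u uphill(back), v left, z
E
cat > m1.py <<'E'
from h import *
s=load('scene');t=load('top'); ex,ey,ez=np.eye(3)
# base yaw from front edge in top view
g=cv2.cvtColor(t['pixels'],cv2.COLOR_BGR2GRAY).astype(float)
E=[]
for u in range(335,367):
    col=g[233:246,u]; k=np.where((col[:-1]>120)&(col[1:]<=120))[0]
    if len(k): k=k[0]; E.append((u,233+k+(col[k]-120)/(col[k]-col[k+1])))
F=onplane(t,E,[0,0,.055],ez); q=np.polyfit(F[:,1],F[:,0],1); psi=-np.arctan(q[0]); print('psi deg',np.degrees(psi),'front mid',F.mean(0).round(4))
# disc
for n,c in(('s',s),('t',t)):
    O=np.array([.465,.258,.008])
    for _ in range(3):
        im=rect(c,O,ex,ey); d,e,k=circ(im,.0005,.076,.062,.09); O=O+[d[0],d[1],0]
    print('disc',n,O.round(4),e,k)
    im=rect(c,O,ex,ey); cv2.imwrite(f'pics/_d{n}.png',im)
    gr=cv2.cvtColor(im,cv2.COLOR_BGR2GRAY).astype(float); N=len(gr); yy,xx=np.mgrid[:N,:N]; X=(xx+.5)*.0005-.09; Y=.09-(yy+.5)*.0005
    w=np.clip(205-gr,0,None); R=np.hypot(X,Y); T=np.arctan2(Y,X)
    for nm,lo,hi,f in(('tube',.05,.072,12),('stud',.032,.042,3)):
        m=(R>lo)&(R<hi); z=(w[m]*np.exp(1j*f*T[m])).sum()/w[m].sum(); print(nm,abs(z).round(2),np.degrees(np.angle(z))/f, 'mod',360/f)
# hub
u,v,z=hubaxes(psi)
for n,c in(('s',s),('t',t)):
    O=np.array([.445,-.09,.178])
    for _ in range(3):
        im=rect(c,O,u,v,.07); d,e,k=circ(im,.0005,.05,.040,.060); 
        O=O+d[0]*u+d[1]*v; 
    print('hub',n,O.round(4),e,k)
    # along-ray shift to z=.178
    r=O-c['eye']; O2=c['eye']+r*((.178-c['eye'][2])/r[2]); print('  ->',O2.round(4))
    P=cloud(c); D=P-O2; a,b,h=D@u,D@v,D@z; m=(np.hypot(a,b)<.045)&(np.hypot(a,b)>.02)&(abs(h)<.02)
    A=np.c_[a[m],b[m],np.ones(m.sum())]; print('  plane',np.linalg.lstsq(A,h[m],rcond=None)[0].round(4),np.median(h[m]).round(4),m.sum())
    cv2.imwrite(f'pics/_h{n}.png',rect(c,O2,u,v,.07)); 
    np.save('hub_'+n,O2)
ims=[cv2.resize(cv2.imread(f'pics/_{k}.png'),(390,290 if 0 else 390)) for k in('hs','ht')]
cv2.imwrite('pics/rect1.png',np.hstack(ims))
E
python3 m1.py
```

```text
psi deg -4.956336722484121 front mid [ 0.4157 -0.0882  0.055 ]
disc s [0.4691 0.2589 0.008 ] 0.002858417058879424 120
tube 0.84 4.076374346156938 mod 30.0
stud 0.55 -51.144153887672324 mod 120.0
disc t [0.469  0.2611 0.008 ] 0.002088427407890274 120
tube 0.83 4.17792612948321 mod 30.0
stud 0.99 -10.738883806477004 mod 120.0
hub s [ 0.4359 -0.0981  0.1732] 0.0044156260043236376 70
  -> [ 0.4343 -0.1012  0.178 ]
  plane [ 0.6795  0.121  -0.0279] -0.004 29
hub t [ 0.4462 -0.1008  0.1793] 0.003084688323292041 69
  -> [ 0.4464 -0.1009  0.178 ]
  plane [ 0.5045  0.173  -0.0265] -0.0172 76
```

View pics/rect1.png

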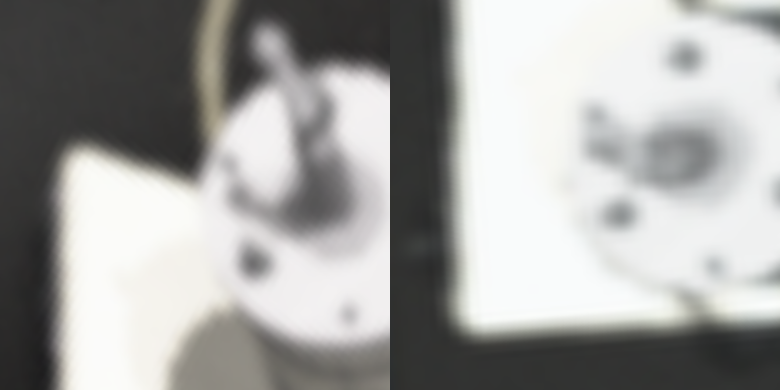

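The hub centre was about 35 mm off (my seed was wrong: base front edge 0.416 + 0.075 gives x≈0.487). The disc reads consistently in both views, with stud holes exactly midway between tube holes. I repeat the hub measurement with the right seed.

```bash
cat > m2.py <<'E'
from h import *
s=load('scene');t=load('top'); psi=np.radians(-4.96); u,v,z=hubaxes(psi); res={}
for n,c in(('s',s),('t',t)):
    O=np.array([.487,-.09,.178])
    for _ in range(4):
        im=rect(c,O,u,v,.07); d,e,k=circ(im,.0005,.05,.042,.058); O=O+d[0]*u+d[1]*v; r=O-c['eye']; O=c['eye']+r*((.178-c['eye'][2])/r[2])
    print('hub',n,O.round(4),e,k)
    P=cloud(c); D=P-O; a,b,h=D@u,D@v,D@z; m=(np.hypot(a,b)<.045)&(np.hypot(a,b)>.02)&(abs(h)<.02)
    A=np.c_[a[m],b[m],np.ones(m.sum())]; print('  plane',np.linalg.lstsq(A,h[m],rcond=None)[0].round(4),np.median(h[m]).round(4),m.sum())
    for hh in(.01,):
        im=rect(c,O+hh*z,u,v,.065,.0005); gr=cv2.cvtColor(im,cv2.COLOR_BGR2GRAY).astype(float); N=len(gr); yy,xx=np.mgrid[:N,:N]
        X=(xx+.5)*.0005-.065; Y=.065-(yy+.5)*.0005; w=np.clip(170-gr,0,None); R=np.hypot(X,Y); T=np.arctan2(Y,X)
        lab,st=cv2.connectedComponentsWithStats(((w>0)&(R>.027)&(R<.045)).astype(np.uint8))[1:3]
        for i in range(1,len(st)):
            q=lab==i
            if st[i,4]>30: x,y=(X[q]*w[q]).sum()/w[q].sum(),(Y[q]*w[q]).sum()/w[q].sum(); print('   blob',st[i,4],round(x*1e3,1),round(y*1e3,1),'r',round(np.hypot(x,y)*1e3,1),'ang',round(np.degrees(np.arctan2(y,x)),1))
    cv2.imwrite(f'pics/_h{n}.png',rect(c,O,u,v,.07))
cv2.imwrite('pics/rect2.png',np.hstack([cv2.resize(cv2.imread(f'pics/_{k}.png'),(390,390)) for k in('hs','ht')]))
E
python3 m2.py
```

```text
hub s [ 0.4876 -0.0925  0.178 ] 0.0005275423264761853 101
  plane [-0.0009  0.0021  0.0014] 0.0011 525
   blob 686 -3.5 39.1 r 39.3 ang 95.1
   blob 147 -26.5 35.2 r 44.1 ang 126.9
   blob 234 -31.3 -4.9 r 31.7 ang -171.2
   blob 387 33.7 -19.5 r 38.9 ang -30.0
   blob 343 -27.9 -27.4 r 39.1 ang -135.5
hub t [ 0.4872 -0.0904  0.178 ] 0.0005351247511658115 70
  plane [ 0.0066 -0.0012  0.0003] -0.0001 349
   blob 133 -1.6 34.8 r 34.8 ang 92.6
   blob 117 -30.2 0.8 r 30.2 ang 178.4
   blob 176 36.5 -13.7 r 39.0 ang -20.6
   blob 157 -25.6 -22.3 r 33.9 ang -139.0
```

View pics/rect2.png

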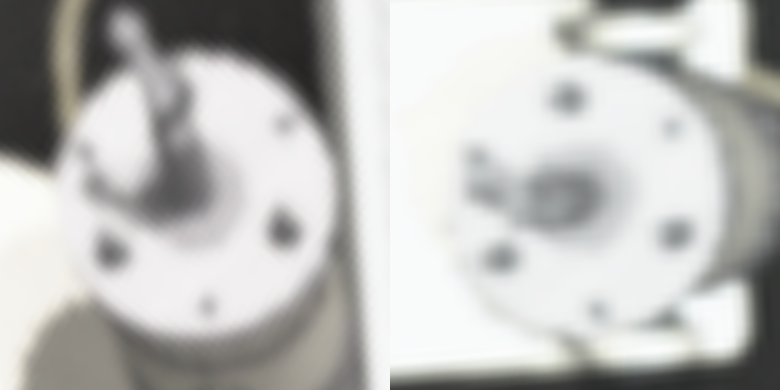

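Hub centre (0.4875, -0.0915, 0.178) agrees with the depth plane (residual slope below 0.007). Studs are at 97.5° mod 120 from uphill, so hub x lies at 127.5° (downhill-left), which matches the latch lean I see. Both views show the same 2 mm y offset for disc and hub, so their relative position is sound. Now I plan the approach to the latch.

```bash
cat > g.py <<'E'
from h import *
from scipy.spatial.transform import Rotation as Ro
C=np.array([.4875,-.0915,.178]); U,V,Z=hubaxes(np.radians(-4.96))
def inpl(a): a=np.radians(a); return np.cos(a)*U+np.sin(a)*V
HX=inpl(127.5); HY=np.cross(Z,HX)
def toolR(x,y): y=y-x*(x@y); y/=np.linalg.norm(y); return np.c_[x,y,np.cross(x,y)]
def go(p,R,label=''):
    s=robot.get_state(); R0=np.array(s['eef_rot']); d=R0.T@(p-s['ee_pos'])*100; w=np.degrees(Ro.from_matrix(R0.T@R).as_rotvec())
    d1=R.T@(p-s['ee_pos'])*100
    print(label,'shift now-axes',d.round(2),'after-turn axes',d1.round(2),'turn',w.round(2))
def stat():
    s=robot.get_state(); D=s['ee_pos']-C; print('t',round(s['clock'],2),'tcp',s['ee_pos'].round(4),'hub',np.round([D@HX*1e3,D@HY*1e3,D@Z*1e3],1),'F',s['force'].round(1),'gap',round(s['finger_gap'],4),'q',np.round(s['joint_pos'],2)); return s
E
python3 - <<'E'
from g import *
stat(); R=toolR(-Z,inpl(-52.5)); go(C+.14*Z,R,'pre latch'); print(R.round(3).tolist())
E
```

```text
t 0.1 tcp [0.215  0.5861 0.2301] hub [ 675.  -190.5  210.1] F [-0.6  0.1 -0.8] gap 0.0858 q [ 1.11  0.22  1.61 -0.    1.31 -0.11]
pre latch shift now-axes [ -6.8  -56.07  42.17] after-turn axes [ 7.01 67.5  19.05] turn [123.83  -7.03  36.41]
[[0.498, 0.457, -0.737], [-0.043, -0.836, -0.547], [-0.866, 0.304, -0.397]]
```

Request:
send_rows:
  increments:
    - [[-0.34, -2.8, 2.1, 0, 0, 0], [-0.34, -2.8, 2.1, 0, 0, 0], [-0.34, -2.8, 2.1, 0, 0, 0], [-0.34, -2.8, 2.1, 0, 0, 0], [-0.34, -2.8, 2.1, 0, 0, 0]]
  hand: 1
  newtons: 20

```text
clock: 0.52
ee_pos: [0.2634, 0.4162, 0.2415]
eef_rot: [[-0.007, 0.336, 0.942], [-0.007, 0.942, -0.336], [-1.0, -0.009, -0.004]]
force: [-0.2, -0.1, 0.1]
finger_gap: 0.0858
```

Request:
send_rows:
  increments:
    - [[-0.34, -2.8, 2.1, 0, 0, 0], [-0.34, -2.8, 2.1, 0, 0, 0], [-0.34, -2.8, 2.1, 0, 0, 0], [-0.34, -2.8, 2.1, 0, 0, 0], [-0.34, -2.8, 2.1, 0, 0, 0]]

```text
clock: 0.93
ee_pos: [0.3141, 0.24, 0.2572]
eef_rot: [[-0.01, 0.332, 0.943], [-0.011, 0.943, -0.332], [-1.0, -0.013, -0.005]]
force: [1.2, -0.7, 0.4]
finger_gap: 0.0853
```

Request:
send_rows:
  increments:
    - [[-0.34, -2.8, 2.1, 0, 0, 0], [-0.34, -2.8, 2.1, 0, 0, 0], [-0.34, -2.8, 2.1, 0, 0, 0], [-0.34, -2.8, 2.1, 0, 0, 0], [-0.34, -2.8, 2.1, 0, 0, 0]]

```text
clock: 1.35
ee_pos: [0.3654, 0.065, 0.2745]
eef_rot: [[-0.009, 0.33, 0.944], [-0.011, 0.944, -0.33], [-1.0, -0.013, -0.005]]
force: [0.6, 0.5, -0.2]
finger_gap: 0.0855
```

Request:
send_rows:
  increments:
    - [[0, 0, 0, 6.2, -0.35, 1.82], [0, 0, 0, 6.2, -0.35, 1.82], [0, 0, 0, 6.2, -0.35, 1.82], [0, 0, 0, 6.2, -0.35, 1.82], [0, 0, 0, 6.2, -0.35, 1.82]]

```text
clock: 1.77
ee_pos: [0.3672, 0.0572, 0.274]
eef_rot: [[0.111, 0.784, 0.611], [0.099, 0.603, -0.792], [-0.989, 0.148, -0.011]]
force: [-0.9, 0.3, 0.5]
finger_gap: 0.0857
```

Request:
send_rows:
  increments:
    - [[0, 0, 0, 6.2, -0.35, 1.82], [0, 0, 0, 6.2, -0.35, 1.82], [0, 0, 0, 6.2, -0.35, 1.82], [0, 0, 0, 6.2, -0.35, 1.82], [0, 0, 0, 6.2, -0.35, 1.82]]

```text
clock: 2.18
ee_pos: [0.3655, 0.0561, 0.2712]
eef_rot: [[0.268, 0.959, 0.09], [0.127, 0.058, -0.99], [-0.955, 0.276, -0.106]]
force: [-0.8, 0.2, -0.1]
finger_gap: 0.0854
```

Request:
send_rows:
  increments:
    - [[0, 0, 0, 6.2, -0.35, 1.82], [0, 0, 0, 6.2, -0.35, 1.82], [0, 0, 0, 6.2, -0.35, 1.82], [0, 0, 0, 6.2, -0.35, 1.82], [0, 0, 0, 6.2, -0.35, 1.82]]

```text
clock: 2.6
ee_pos: [0.3678, 0.0558, 0.2666]
eef_rot: [[0.405, 0.801, -0.442], [0.058, -0.505, -0.861], [-0.913, 0.323, -0.251]]
force: [-0.4, -0.1, 0.3]
finger_gap: 0.0851
```

Run:
```python
from g import *
stat(); go(C+.14*Z,toolR(-Z,inpl(-52.5)),'pre latch')
```

```text
t 2.6 tcp [0.3678 0.0558 0.2666] hub [150.9 -27.5 142.8] F [-0.4 -0.1  0.3] gap 0.0851 q [-0.13 -0.78  2.37  0.12  1.14  0.36]
pre latch shift now-axes [-1.77 12.19  9.14] after-turn axes [ 0.28 15.09  2.75] turn [26.35 -0.06  8.42]
```

Run:
```python
from g import *
go(C+.105*Z,toolR(-Z,inpl(-52.5)),'pre latch')
```

```text
pre latch shift now-axes [ 1.69 12.68  9.26] after-turn axes [ 3.78 15.09  2.75] turn [26.35 -0.06  8.42]
```

Request:
send_rows:
  increments:
    - [[0.34, 2.54, 1.85, 0, 0, 0], [0.34, 2.54, 1.85, 0, 0, 0], [0.34, 2.54, 1.85, 0, 0, 0], [0.34, 2.54, 1.85, 0, 0, 0], [0.34, 2.54, 1.85, 0, 0, 0]]

```text
clock: 3.02
ee_pos: [0.4348, -0.0775, 0.2643]
eef_rot: [[0.402, 0.812, -0.423], [0.074, -0.489, -0.869], [-0.912, 0.318, -0.257]]
force: [-0.2, 0.3, 0.1]
finger_gap: 0.0855
```

Request:
send_rows:
  increments:
    - [[0, 0, 0, 5.3, 0, 1.7], [0, 0, 0, 5.3, 0, 1.7], [0, 0, 0, 5.3, 0, 1.7], [0, 0, 0, 5.3, 0, 1.7], [0, 0, 0, 5.3, 0, 1.7]]

```text
clock: 3.43
ee_pos: [0.4357, -0.0859, 0.2596]
eef_rot: [[0.493, 0.447, -0.746], [-0.034, -0.847, -0.53], [-0.869, 0.287, -0.403]]
force: [0.1, 0.3, -0.2]
finger_gap: 0.0853
```

Run:
```python
from g import *
stat(); go(C+.105*Z,toolR(-Z,inpl(-52.5)),'pre latch'); go(C+.057*Z,toolR(-Z,inpl(-52.5)),'latch')
```

```text
t 3.43 tcp [ 0.4357 -0.0859  0.2596] hub [ 3.5  2.8 96.7] F [ 0.1  0.3 -0.2] gap 0.0853 q [-0.5  -0.59  2.32  0.25  0.95  0.42]
pre latch shift now-axes [-0.84  0.33 -0.28] after-turn axes [-0.83  0.35 -0.28] turn [-1.15  0.    0.64]
latch shift now-axes [ 3.96  0.39 -0.28] after-turn axes [ 3.97  0.35 -0.28] turn [-1.15  0.    0.64]
```

Request:
send_rows:
  increments:
    - [[0.8, 0.1, -0.06, -0.3, 0, 0.15], [0.8, 0.1, -0.06, -0.3, 0, 0.15], [0.8, 0.1, -0.06, -0.3, 0, 0.15], [0.8, 0.1, -0.06, -0.2, 0, 0.15], [0.8, 0.05, -0.06, 0, 0, 0]]

```text
clock: 3.85
ee_pos: [0.4583, -0.0885, 0.2245]
eef_rot: [[0.498, 0.454, -0.739], [-0.044, -0.838, -0.544], [-0.866, 0.303, -0.397]]
force: [-0.1, -0.5, -0.2]
finger_gap: 0.0855
```

Run:
```python
from g import *
stat(); go(C+.057*Z,toolR(-Z,inpl(-52.5)),'latch')
```

```text
t 3.85 tcp [ 0.4583 -0.0885  0.2245] hub [ 1.7  1.5 55. ] F [-0.1 -0.5 -0.2] gap 0.0855 q [-0.46 -0.49  2.33  0.25  0.83  0.42]
latch shift now-axes [-0.2   0.17 -0.15] after-turn axes [-0.2   0.17 -0.15] turn [-0.18  0.04 -0.01]
```

Small correction, then close.

Request:
send_rows:
  increments:
    - [[-0.3, 0.2, -0.15, 0, 0, 0], [0, 0, 0, 0, 0, 0], [0, 0, 0, 0, 0, 0], [0, 0, 0, 0, 0, 0], [0, 0, 0, 0, 0, 0]]
  hand: -0.3
  newtons: 20

```text
clock: 4.27
ee_pos: [0.4559, -0.0861, 0.2245]
eef_rot: [[0.489, 0.459, -0.742], [-0.035, -0.839, -0.542], [-0.872, 0.291, -0.394]]
force: [-3.1, 6.4, -0.1]
finger_gap: 0.0302
```

Request:
send_rows:
  increments:
    - [[0, 0, 0, 0, 0, 0], [0, 0, 0, 0, 0, 0], [0, 0, 0, 0, 0, 0], [0, 0, 0, 0, 0, 0], [0, 0, 0, 0, 0, 0]]
  hand: -1

```text
clock: 4.68
ee_pos: [0.4516, -0.0814, 0.2259]
eef_rot: [[0.479, 0.469, -0.742], [-0.024, -0.838, -0.545], [-0.878, 0.278, -0.39]]
force: [-3.7, -0.8, 1.6]
finger_gap: 0.013
```

Request:
send_rows:
  increments:
    - [[0, 0, 0, 0, 0, 0], [0, 0, 0, 0, 0, 0], [0, 0, 0, 0, 0, 0], [0, 0, 0, 0, 0, 0], [0, 0, 0, 0, 0, 0]]

```text
clock: 5.1
ee_pos: [0.451, -0.083, 0.2292]
eef_rot: [[0.48, 0.469, -0.741], [-0.028, -0.836, -0.547], [-0.877, 0.284, -0.388]]
force: [-0.5, 0.5, -0.9]
finger_gap: 0.0104
```

Run:
```python
from g import *
stat()
```

```text
t 5.1 tcp [ 0.451  -0.083   0.2292] hub [ 8.2  1.9 62.9] F [-0.5  0.5 -0.9] gap 0.0104 q [-0.46 -0.5   2.32  0.25  0.87  0.42]
```

The latch is gripped but the arm yielded, so the tool is about 8 mm on the +hub x side. I drag it back to the axis.

Request:
send_rows:
  increments:
    - [[0.05, 0.25, -0.05, 0, 0, 0], [0.05, 0.25, -0.05, 0, 0, 0], [0, 0.25, 0, 0, 0, 0], [0, 0.25, 0, 0, 0, 0], [0, 0.2, 0, 0, 0, 0]]

```text
clock: 5.52
ee_pos: [0.4513, -0.0836, 0.2295]
eef_rot: [[0.46, 0.485, -0.744], [-0.004, -0.837, -0.547], [-0.888, 0.254, -0.383]]
force: [-6.8, 4.3, 4.4]
finger_gap: 0.0099
```

Run:
```python
from g import *
stat()
```

```text
t 5.52 tcp [ 0.4513 -0.0836  0.2295] hub [ 7.5  2.  63. ] F [-6.8  4.3  4.4] gap 0.0099 q [-0.48 -0.48  2.3   0.27  0.91  0.39]
```

Run:
```python
from g import *
s=cap('scene');t=cap('top')
def crop(c,u0,v0,w,h,k): return cv2.resize(c['pixels'][v0:v0+h,u0:u0+w],None,fx=k,fy=k,interpolation=cv2.INTER_CUBIC)
cv2.imwrite('pics/l1.png',np.hstack([crop(s,285,160,80,110,5),crop(t,315,170,70,100,5)[:550]] if 0 else [crop(s,285,160,80,110,5),cv2.copyMakeBorder(crop(t,315,170,70,100,5),0,50,0,0,0)]))
```

```text
(no output)
```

View pics/l1.png

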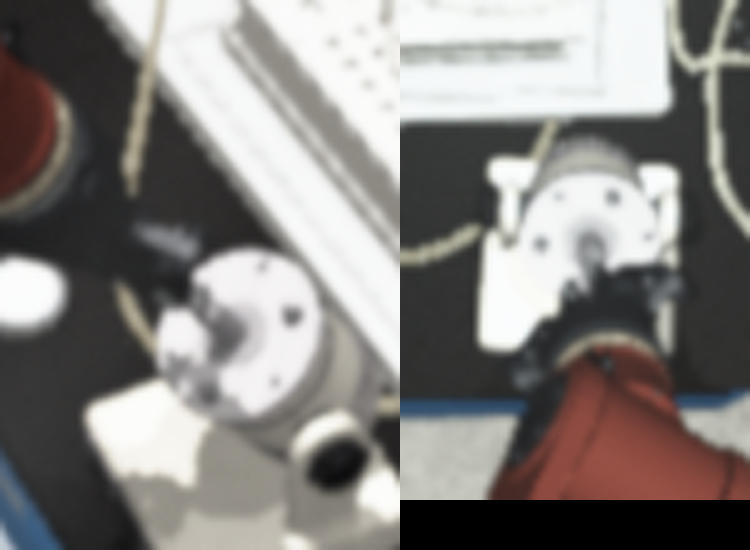

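The gripper holds the ball and lever (top view about (590,260)) but its flat pads jam the lever. I open it a little, then push the ball with one finger.

Request:
send_rows:
  increments:
    - [[0, 0, 0, 0, 0, 0], [0, 0, 0, 0, 0, 0], [0, 0, 0, 0, 0, 0], [0, 0, 0, 0, 0, 0], [0, 0, 0, 0, 0, 0]]
  hand: -0.35

```text
clock: 6.03
ee_pos: [0.4523, -0.0833, 0.2298]
eef_rot: [[0.462, 0.483, -0.743], [-0.003, -0.838, -0.546], [-0.887, 0.255, -0.386]]
force: [0.5, 0.0, -0.1]
finger_gap: 0.0275
```

Run:
```python
from g import *
stat(); go(C+.058*Z,toolR(-Z,inpl(-52.5)),'axis'); go(C+.058*Z-.009*HX,toolR(-Z,inpl(-52.5)),'push')
```

```text
t 6.03 tcp [ 0.4523 -0.0833  0.2298] hub [ 7.1  0.9 62.7] F [ 0.5  0.  -0.1] gap 0.0275 q [-0.48 -0.48  2.3   0.27  0.9   0.39]
axis shift now-axes [ 0.43  0.74 -0.1 ] after-turn axes [ 0.47  0.71 -0.09] turn [-0.03  0.72  3.24]
push shift now-axes [ 0.38  1.64 -0.1 ] after-turn axes [ 0.47  1.61 -0.09] turn [-0.03  0.72  3.24]
```

Request:
send_rows:
  increments:
    - [[0.2, 0.4, -0.05, 0, 0.4, 1.7], [0.2, 0.4, -0.05, 0, 0.4, 1.7], [0, 0.4, 0, 0, 0, 0], [0, 0.4, 0, 0, 0, 0], [0, 0.3, 0, 0, 0, 0]]

```text
clock: 6.45
ee_pos: [0.4609, -0.0937, 0.2286]
eef_rot: [[0.493, 0.46, -0.738], [-0.032, -0.838, -0.544], [-0.87, 0.292, -0.399]]
force: [-3.5, 3.1, 2.4]
finger_gap: 0.0281
```

Run:
```python
from g import *
stat(); go(C+.058*Z-.009*HX,toolR(-Z,inpl(-52.5)),'push')
```

```text
t 6.45 tcp [ 0.4609 -0.0937  0.2286] hub [-5.1  0.8 57. ] F [-3.5  3.1  2.4] gap 0.0281 q [-0.48 -0.48  2.31  0.27  0.85  0.39]
push shift now-axes [-0.11  0.39 -0.08] after-turn axes [-0.1   0.39 -0.08] turn [-0.21 -0.05  0.75]
```

Request:
send_rows:
  increments:
    - [[0, 0.3, 0, 0, 0, 0.3], [0, 0.35, 0, 0, 0, 0.3], [0, 0.35, 0, 0, 0, 0.3], [0, 0.3, 0, 0, 0, 0.2], [0, 0.2, 0, 0, 0, 0]]

```text
clock: 6.87
ee_pos: [0.4626, -0.0978, 0.2273]
eef_rot: [[0.486, 0.462, -0.742], [-0.024, -0.841, -0.54], [-0.873, 0.281, -0.398]]
force: [-4.0, 4.4, 1.8]
finger_gap: 0.0282
```

Run:
```python
from g import *
stat()
```

```text
t 6.87 tcp [ 0.4626 -0.0978  0.2273] hub [-8.9  2.2 54.8] F [-4.   4.4  1.8] gap 0.0282 q [-0.5  -0.46  2.3   0.28  0.85  0.37]
```

The latch stands at its stop: finger face at about 5.2 mm, ball radius 6 mm. I back off along the axis.

Request:
send_rows:
  increments:
    - [[-0.5, -0.3, 0, 0, 0, 0], [-1.2, -0.2, 0, 0, 0, 0], [-1.5, 0, 0, 0, 0, 0], [-1.5, 0, 0, 0, 0, 0], [-1.0, 0, 0, 0, 0, 0]]

```text
clock: 7.28
ee_pos: [0.431, -0.0927, 0.2749]
eef_rot: [[0.484, 0.462, -0.744], [-0.027, -0.841, -0.54], [-0.875, 0.281, -0.395]]
force: [0.4, -0.2, -0.1]
finger_gap: 0.0277
```

Run:
```python
from g import *
stat(); y=np.radians(-40.9); R=toolR(np.array([0,0,-1.]),np.array([np.cos(y),np.sin(y),0])); go(np.array([.469,.260,.12]),R,'above disc')
c=cap('scene'); im=rect(c,C,HX,HY,.07)
P=proj(c,[C+.0705*Z,C+.0495*Z]); print(P.round(1)); x,y=P.mean(0).astype(int)
im=cv2.resize(c['pixels'][y-40:y+40,x-40:x+40],None,fx=5,fy=5,interpolation=cv2.INTER_CUBIC)
for p in P: cv2.circle(im,tuple(((p-[x-40,y-40]+.5)*5).astype(int)),3,(0,0,255),1)
cv2.imwrite('pics/l2.png',im)
```

```text
t 7.28 tcp [ 0.431  -0.0927  0.2749] hub [ -4.7   3.9 112.1] F [ 0.4 -0.2 -0.1] gap 0.0277 q [-0.53 -0.61  2.29  0.26  1.01  0.39]
above disc shift now-axes [ 14.45 -32.28 -15.75] after-turn axes [ 15.49 -20.22 -29.15] turn [-16.46 -20.97 -20.14]
[[319.9 216.8]
 [323.5 219.6]]
```

View pics/l2.png

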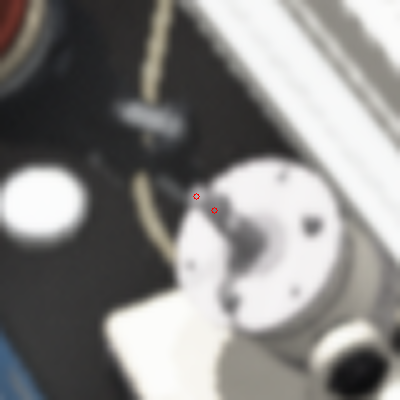

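Latch in line with the predicted axis points (ball about (196,197) in the crop). On to the disc.

Request:
send_rows:
  increments:
    - [[1.0, -3.2, -1.5, 0, 0, 0], [1.2, -3.3, -1.6, 0, 0, 0], [1.4, -3.3, -1.6, 0, 0, 0], [1.4, -3.3, -1.6, 0, 0, 0], [1.5, -3.3, -1.6, 0, 0, 0]]
  hand: 1

```text
clock: 7.75
ee_pos: [0.4579, 0.0763, 0.2165]
eef_rot: [[0.516, 0.425, -0.743], [-0.053, -0.851, -0.523], [-0.855, 0.309, -0.417]]
force: [0.4, -0.4, 0.3]
finger_gap: 0.0846
```

Request:
send_rows:
  increments:
    - [[1.5, -3.3, -1.6, 0, 0, 0], [1.5, -3.3, -1.6, 0, 0, 0], [1.5, -3.3, -1.6, 0, 0, 0], [1.5, -3.3, -1.6, 0, 0, 0], [1.5, -2.5, -1.6, 0, 0, 0]]

```text
clock: 8.17
ee_pos: [0.4909, 0.2611, 0.1375]
eef_rot: [[0.53, 0.429, -0.731], [-0.042, -0.848, -0.528], [-0.847, 0.311, -0.431]]
force: [0.7, -0.7, 1.5]
finger_gap: 0.0851
```

Request:
send_rows:
  increments:
    - [[0, 0, 0, -3.3, -4.2, -4.0], [0, 0, 0, -3.3, -4.2, -4.0], [0, 0, 0, -3.3, -4.2, -4.0], [0, 0, 0, -3.3, -4.2, -4.0], [0, 0, 0, -3.3, -4.2, -4.0]]

```text
clock: 8.58
ee_pos: [0.4842, 0.2691, 0.127]
eef_rot: [[0.067, 0.743, -0.666], [-0.009, -0.667, -0.745], [-0.998, 0.056, -0.038]]
force: [-0.4, -0.8, 0.2]
finger_gap: 0.0855
```

```bash
cat >> g.py <<'E'
_y=np.radians(-40.9); RD=toolR(np.array([0,0,-1.]),np.array([np.cos(_y),np.sin(_y),0])); PD=np.array([.469,.260,.010])
E
python3 - <<'E'
from g import *
stat(); go(PD+[0,0,.05],RD,'above'); go(PD,RD,'at')
E
```

```text
t 8.58 tcp [0.4842 0.2691 0.127 ] hub [ 318.5 -174.7  -26.9] F [-0.4 -0.8  0.2] gap 0.0855 q [ 0.4   0.15  1.9  -0.04  1.03  1.15]
above shift now-axes [ 6.6  -0.9   1.95] after-turn axes [ 6.7  -0.55  1.69] turn [-0.92 -2.14 -3.23]
at shift now-axes [11.58 -1.18  2.14] after-turn axes [11.7  -0.55  1.69] turn [-0.92 -2.14 -3.23]
```

Request:
send_rows:
  increments:
    - [[1.3, -0.2, 0.4, -0.2, -0.5, -0.8], [1.3, -0.2, 0.4, -0.2, -0.5, -0.8], [1.3, -0.2, 0.4, -0.2, -0.5, -0.8], [1.3, -0.1, 0.3, -0.2, -0.5, -0.8], [1.0, 0, 0.3, 0, 0, 0]]

```text
clock: 9.0
ee_pos: [0.4743, 0.2603, 0.0605]
eef_rot: [[0.009, 0.752, -0.659], [0.005, -0.659, -0.752], [-1.0, 0.004, -0.01]]
force: [0.3, -0.1, 0.2]
finger_gap: 0.0854
```

Run:
```python
from g import *
stat(); go(PD,RD,'at')
```

```text
t 9.0 tcp [0.4743 0.2603 0.0605] hub [ 335.9 -136.1  -80. ] F [ 0.3 -0.1  0.2] gap 0.0854 q [0.37 0.25 1.93 0.   0.95 1.09]
at shift now-axes [ 5.05 -0.4   0.42] after-turn axes [ 5.05 -0.38  0.37] turn [-0.35 -0.58 -0.21]
```

Request:
send_rows:
  increments:
    - [[1.0, -0.2, 0.2, -0.3, -0.5, -0.2], [1.1, -0.2, 0.2, 0, 0, 0], [1.1, 0, 0, 0, 0, 0], [1.1, 0, 0, 0, 0, 0], [0.6, 0, 0, 0, 0, 0]]

```text
clock: 9.42
ee_pos: [0.4592, 0.257, 0.0012]
eef_rot: [[-0.01, 0.756, -0.655], [-0.005, -0.655, -0.756], [-1.0, -0.004, 0.01]]
force: [0.3, 0.2, -0.6]
finger_gap: 0.0856
```

Run:
```python
from g import *
stat(); go(PD,RD,'at')
```

```text
t 9.42 tcp [0.4592 0.257  0.0012] hub [ 358.   -99.6 -124. ] F [ 0.3  0.2 -0.6] gap 0.0856 q [ 0.38  0.34  1.96 -0.    0.85  1.09]
at shift now-axes [-0.89  0.54 -0.86] after-turn axes [-0.88  0.54 -0.87] turn [0.   0.57 0.25]
```

Request:
send_rows:
  increments:
    - [[-0.4, 0.2, -0.35, 0, 0.3, 0.1], [-0.3, 0.2, -0.3, 0, 0.2, 0.1], [-0.1, 0.1, -0.1, 0, 0, 0], [0, 0, 0, 0, 0, 0], [0, 0, 0, 0, 0, 0]]

```text
clock: 9.83
ee_pos: [0.4687, 0.2599, 0.0088]
eef_rot: [[-0.001, 0.756, -0.654], [-0.0, -0.654, -0.756], [-1.0, -0.001, 0.001]]
force: [-0.2, -1.1, -0.3]
finger_gap: 0.0855
```

Run:
```python
from g import *
stat(); go(PD,RD,'at')
```

```text
t 9.83 tcp [0.4687 0.2599 0.0088] hub [ 353.8 -111.3 -122. ] F [-0.2 -1.1 -0.3] gap 0.0855 q [0.38 0.33 1.95 0.   0.86 1.09]
at shift now-axes [-0.12  0.01 -0.02] after-turn axes [-0.12  0.01 -0.02] turn [0.04 0.05 0.04]
```

Request:
send_rows:
  increments:
    - [[-0.1, 0, 0, 0, 0, 0], [0, 0, 0, 0, 0, 0], [0, 0, 0, 0, 0, 0], [0, 0, 0, 0, 0, 0], [0, 0, 0, 0, 0, 0]]
  hand: -1
  newtons: 60

```text
clock: 10.25
ee_pos: [0.4717, 0.2608, 0.013]
eef_rot: [[0.005, 0.756, -0.654], [0.002, -0.654, -0.756], [-1.0, 0.003, -0.005]]
force: [-0.4, 0.0, -2.6]
finger_gap: 0.043
```

Request:
send_rows:
  increments:
    - [[0, 0, 0, 0, 0, 0], [0, 0, 0, 0, 0, 0], [0, 0, 0, 0, 0, 0], [0, 0, 0, 0, 0, 0], [0, 0, 0, 0, 0, 0]]

```text
clock: 10.67
ee_pos: [0.4712, 0.2606, 0.0126]
eef_rot: [[0.004, 0.756, -0.654], [0.002, -0.654, -0.756], [-1.0, 0.002, -0.004]]
force: [0.6, -0.5, 0.4]
finger_gap: 0.0428
```

Run:
```python
from g import *
stat(); go(PD,RD,'at')
```

```text
t 10.67 tcp [0.4712 0.2606 0.0126] hub [ 352.1 -115.  -119.9] F [ 0.6 -0.5  0.4] gap 0.0428 q [ 0.37  0.33  1.94 -0.    0.86  1.09]
at shift now-axes [ 0.26 -0.13  0.19] after-turn axes [ 0.26 -0.13  0.19] turn [ 0.03 -0.22 -0.12]
```

Grip closed on the flats (43–44 mm), underside 12.6 mm ahead of the TCP. I lift and carry it towards the hub.

Request:
send_rows:
  increments:
    - [[-1, 0, 0, 0, 0, 0], [-2, 0, 0, 0, 0, 0], [-3, 0, 0, 0, 0, 0], [-3.5, 0, 0, 0, 0, 0], [-3.5, 0, 0, 0, 0, 0]]

```text
clock: 11.08
ee_pos: [0.4597, 0.2561, 0.1355]
eef_rot: [[-0.024, 0.756, -0.654], [-0.01, -0.655, -0.756], [-1.0, -0.012, 0.023]]
force: [0.9, 0.1, -1.1]
finger_gap: 0.0431
```

Request:
send_rows:
  increments:
    - [[-3.5, 0, 0, 0, 0, 0], [-3.5, 0, 0, 0, 0, 0], [-3, 0.5, 0.8, 0, 0, 0], [-2, 1, 1.5, 0, 0, 0], [0, 2, 3, 0, 0, 0]]

```text
clock: 11.5
ee_pos: [0.4552, 0.1978, 0.2716]
eef_rot: [[-0.013, 0.76, -0.649], [-0.002, -0.649, -0.761], [-1.0, -0.008, 0.01]]
force: [1.7, -0.3, -1.3]
finger_gap: 0.043
```

Request:
send_rows:
  increments:
    - [[0, 2.2, 3, 0, 0, 0], [0, 2.2, 3, 0, 0, 0], [0, 2.2, 3, 0, 0, 0], [0, 2, 2.8, 0, 0, 0], [0, 1, 1.5, 0, 0, 0]]

```text
clock: 11.92
ee_pos: [0.4393, 0.0276, 0.2773]
eef_rot: [[-0.005, 0.764, -0.645], [-0.004, -0.645, -0.764], [-1.0, -0.002, 0.006]]
force: [-0.2, -0.6, -2.4]
finger_gap: 0.0435
```

```bash
cat >> g.py <<'E'
RH=toolR(-Z,inpl(-52.5)); L=.0126
E
python3 - <<'E'
from g import *
stat(); go(C+(L+.105)*Z,RH,'pre'); print((C+(L+.105)*Z).round(3))
E
```

```text
t 11.92 tcp [0.4393 0.0276 0.2773] hub [ 91.3 -69.  115.2] F [-0.2 -0.6 -2.4] gap 0.0435 q [-0.09 -0.23  1.97 -0.    1.41  0.61]
pre shift now-axes [-0.2   6.56  9.38] after-turn axes [-0.24  9.13  6.9 ] turn [16.94 21.24 21.76]
[ 0.429 -0.086  0.28 ]
```

Request:
send_rows:
  increments:
    - [[0, 0, 0, 3.4, 4.25, 4.35], [0, 0, 0, 3.4, 4.25, 4.35], [0, 0, 0, 3.4, 4.25, 4.35], [0, 0, 0, 3.4, 4.25, 4.35], [0, 0, 0, 3.4, 4.25, 4.35]]

```text
clock: 12.33
ee_pos: [0.4395, 0.0203, 0.2774]
eef_rot: [[0.505, 0.435, -0.745], [-0.053, -0.846, -0.53], [-0.862, 0.308, -0.404]]
force: [-1.3, -0.6, -1.9]
finger_gap: 0.0431
```

Run:
```python
from g import *
stat(); go(C+(L+.1)*Z,RH,'pre')
```

```text
t 12.33 tcp [0.4395 0.0203 0.2774] hub [ 85.1 -65.2 114.8] F [-1.3 -0.6 -1.9] gap 0.0431 q [-0.12 -0.63  2.31  0.01  0.93  0.9 ]
pre shift now-axes [0.33 8.64 6.35] after-turn axes [0.22 8.51 6.52] turn [-1.14 -0.07 -0.74]
```

Request:
send_rows:
  increments:
    - [[0, 1.7, 1.25, -0.4, 0, -0.3], [0, 2.0, 1.5, -0.4, 0, -0.3], [0, 2.0, 1.5, -0.3, 0, -0.2], [0, 1.8, 1.3, 0, 0, 0], [0, 0.9, 0.7, 0, 0, 0]]

```text
clock: 12.75
ee_pos: [0.4191, -0.078, 0.2667]
eef_rot: [[0.488, 0.473, -0.733], [-0.029, -0.831, -0.556], [-0.872, 0.293, -0.392]]
force: [-0.0, -0.4, -1.9]
finger_gap: 0.0434
```

Request:
send_rows:
  increments:
    - [[0, 0, 0, 0, 0, 0], [0, 0, 0, 0, 0, 0], [0, 0, 0, 0, 0, 0], [0, 0, 0, 0, 0, 0], [0, 0, 0, 0, 0, 0]]

```text
clock: 13.17
ee_pos: [0.4159, -0.0777, 0.2641]
eef_rot: [[0.483, 0.472, -0.737], [-0.028, -0.833, -0.552], [-0.875, 0.288, -0.389]]
force: [-0.0, 0.7, -1.7]
finger_gap: 0.0431
```

Run:
```python
from g import *
st=stat(); go(C+(L+.1)*Z,RH,'pre')
R=np.array(st['eef_rot']); print('tilt err deg',np.degrees(np.arccos(-R[:,0]@Z)).round(2))
s=cap('scene','s2');t=cap('top')
# predicted disc plate: top face 8mm above underside
n=-R[:,0]; O=st['ee_pos']-n*(L-.008); a=R[:,1]; b=np.cross(n,a)
for k,c in(('s',s),('t',t)):
    im=rect(c,O,a,b,.09); print(k,circ(im,.0005,.076,.064,.088)); cv2.imwrite(f'pics/_p{k}.png',im)
cv2.imwrite('pics/p1.png',np.hstack([cv2.imread(f'pics/_p{k}.png') for k in 'st']))
```

```text
t 13.17 tcp [ 0.4159 -0.0777  0.2641] hub [ 18.1  11.1 110.9] F [-0.   0.7 -1.7] gap 0.0431 q [-0.51 -0.66  2.34  0.25  1.01  0.4 ]
pre shift now-axes [-0.22  1.81 -1.09] after-turn axes [-0.17  1.81 -1.11] turn [0.38 0.38 1.27]
tilt err deg 1.32
s (array([ 0.00123917, -0.0015881 ]), np.float64(0.0015511996866605163), 100)
t (array([0.00083149, 0.00346106]), np.float64(0.0032656145002580086), 90)
```

View pics/p1.png

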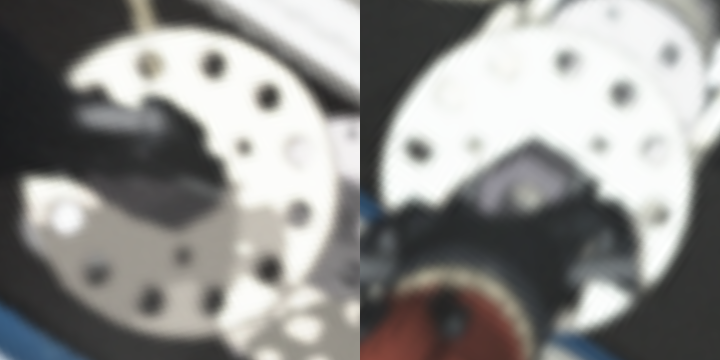

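The plate sits in the hand as expected: scene fit has the disc 1.2/1.6 mm off the TCP and stud holes at 31° and -89.5° (nominal 30° and -90°). The top view is mostly occluded. I use that offset and align over the axis.

```bash
cat >> g.py <<'E'
def tgt(h,dx=0,dy=0,off=(.0003,.0014)): return C+(h+L)*Z+dx*HX+dy*HY-RH@np.array([0,off[0],off[1]])
def rep(h,**k):
    s=stat(); D=s['ee_pos']-tgt(0); R=np.array(s['eef_rot']); fh=s['force']@np.c_[HX,HY,Z]
    print('disc hub xy,h mm',np.round([D@HX*1e3,D@HY*1e3,D@Z*1e3],1),'Fhub',fh.round(1),'tilt',np.degrees(np.arccos(-R[:,0]@Z)).round(2)); go(tgt(h,**k),RH,f'->{h}')
E
python3 -c "
from g import *
rep(.095)"
```

```text
t 13.27 tcp [ 0.416  -0.0777  0.2642] hub [ 18.   11.  110.9] F [ 1.2  0.2 -2.5] gap 0.0435 q [-0.51 -0.66  2.34  0.25  1.01  0.4 ]
disc hub xy,h mm [17.7 12.4 98.3] Fhub [ 0.4  0.  -2.8] tilt 1.31
->0.095 shift now-axes [ 0.28  1.78 -1.23] after-turn axes [ 0.33  1.77 -1.24] turn [0.4  0.37 1.26]
```

Request:
send_rows:
  increments:
    - [[0, 0.5, -0.35, 0.2, 0.2, 0.7], [0, 0.6, -0.4, 0.2, 0.2, 0.6], [0, 0.4, -0.3, 0, 0, 0.2], [0, 0.15, -0.1, 0, 0, 0.1], [0, 0, 0, 0, 0, 0]]

```text
clock: 13.68
ee_pos: [0.4346, -0.0843, 0.2751]
eef_rot: [[0.504, 0.454, -0.735], [-0.048, -0.834, -0.549], [-0.862, 0.312, -0.399]]
force: [-0.4, -0.7, -2.3]
finger_gap: 0.0429
```

```bash
python3 -c "
from g import *
rep(.090)"
```

```text
t 13.68 tcp [ 0.4346 -0.0843  0.2751] hub [  0.6  -3.5 110.8] F [-0.4 -0.7 -2.3] gap 0.0429 q [-0.49 -0.62  2.31  0.24  0.97  0.43]
disc hub xy,h mm [ 0.3 -2.1 98.2] Fhub [ 0.3  1.6 -1.8] tilt 0.49
->0.09 shift now-axes [0.82 0.03 0.21] after-turn axes [0.82 0.03 0.21] turn [ 0.13 -0.18 -0.45]
```

Request:
send_rows:
  increments:
    - [[0.2, 0, 0.1, 0.1, -0.1, -0.2], [0.5, 0, 0.1, 0, 0, -0.1], [0.6, 0, 0, 0, 0, 0], [0.4, 0, 0, 0, 0, 0], [0.1, 0, 0, 0, 0, 0]]

```text
clock: 14.1
ee_pos: [0.4429, -0.0866, 0.2573]
eef_rot: [[0.5, 0.456, -0.737], [-0.045, -0.836, -0.547], [-0.865, 0.306, -0.397]]
force: [-0.1, -0.3, -1.9]
finger_gap: 0.0432
```

```bash
python3 -c "
from g import *
rep(.06)"
```

```text
t 14.1 tcp [ 0.4429 -0.0866  0.2573] hub [ 0.3 -1.3 91.1] F [-0.1 -0.3 -1.9] gap 0.0432 q [-0.48 -0.58  2.32  0.24  0.92  0.42]
disc hub xy,h mm [ 0.   0.1 78.5] Fhub [ 0.3  1.  -1.6] tilt 0.13
->0.06 shift now-axes [ 1.85 -0.   -0.01] after-turn axes [ 1.85  0.   -0.01] turn [ 0.   -0.05 -0.12]
```

Request:
send_rows:
  increments:
    - [[0.3, 0, 0, 0, 0, 0], [0.5, 0, 0, 0, 0, 0], [0.5, 0, 0, 0, 0, 0], [0.3, 0, 0, 0, 0, 0], [0.1, 0, 0, 0, 0, 0]]

```text
clock: 14.52
ee_pos: [0.4517, -0.0872, 0.2395]
eef_rot: [[0.498, 0.456, -0.738], [-0.044, -0.836, -0.547], [-0.866, 0.304, -0.396]]
force: [-0.1, 0.7, -1.7]
finger_gap: 0.0431
```

```bash
python3 -c "
from g import *
rep(.045)"
```

```text
t 14.52 tcp [ 0.4517 -0.0872  0.2395] hub [ 1.2 -0.4 71.3] F [-0.1  0.7 -1.7] gap 0.0431 q [-0.47 -0.53  2.32  0.25  0.87  0.42]
disc hub xy,h mm [ 0.9  1.  58.7] Fhub [ 1.1  0.4 -1.4] tilt 0.03
->0.045 shift now-axes [ 1.37  0.09 -0.1 ] after-turn axes [ 1.37  0.09 -0.1 ] turn [-0.04  0.03 -0.01]
```

Request:
send_rows:
  increments:
    - [[0.2, 0.06, -0.06, 0, 0, 0], [0.3, 0.04, -0.06, 0, 0, 0], [0.3, 0.04, -0.04, 0, 0, 0], [0.3, 0, -0.02, 0, 0, 0], [0.1, 0, 0, 0, 0, 0]]

```text
clock: 14.93
ee_pos: [0.4607, -0.088, 0.2295]
eef_rot: [[0.498, 0.456, -0.737], [-0.044, -0.836, -0.547], [-0.866, 0.305, -0.397]]
force: [0.3, -0.0, -1.0]
finger_gap: 0.0431
```

```bash
python3 -c "
from g import *
rep(.03)"
```

```text
t 14.93 tcp [ 0.4607 -0.088   0.2295] hub [-0.5 -2.6 58.1] F [ 0.3 -0.  -1. ] gap 0.0431 q [-0.46 -0.49  2.32  0.25  0.83  0.42]
disc hub xy,h mm [-0.8 -1.2 45.5] Fhub [ 0.1  0.2 -1. ] tilt 0.03
->0.03 shift now-axes [ 1.55 -0.08  0.12] after-turn axes [ 1.55 -0.08  0.12] turn [-0.03  0.01 -0.03]
```

Request:
send_rows:
  increments:
    - [[0.3, -0.06, 0.1, 0, 0, 0], [0.5, -0.02, 0.02, 0, 0, 0], [0.5, 0, 0, 0, 0, 0], [0.5, 0, 0, 0, 0, 0], [0.2, 0, 0, 0, 0, 0]]

```text
clock: 15.35
ee_pos: [0.4706, -0.0891, 0.2103]
eef_rot: [[0.499, 0.456, -0.737], [-0.044, -0.836, -0.547], [-0.865, 0.306, -0.397]]
force: [0.3, 0.3, -2.7]
finger_gap: 0.0429
```

```bash
python3 -c "
from g import *
rep(.018)"
```

```text
t 15.35 tcp [ 0.4706 -0.0891  0.2103] hub [-0.1 -1.6 36.5] F [ 0.3  0.3 -2.7] gap 0.0429 q [-0.45 -0.43  2.32  0.26  0.77  0.41]
disc hub xy,h mm [-0.4 -0.2 23.9] Fhub [ 1.   0.7 -2.4] tilt 0.09
->0.018 shift now-axes [ 0.59 -0.04  0.02] after-turn axes [ 0.59 -0.04  0.02] turn [-0.02 -0.03 -0.09]
```

Request:
send_rows:
  increments:
    - [[0.2, -0.04, 0.02, 0, 0, -0.1], [0.2, 0, 0, 0, 0, 0], [0.25, 0, 0, 0, 0, 0], [0.25, 0, 0, 0, 0, 0], [0.2, 0, 0, 0, 0, 0]]

```text
clock: 15.77
ee_pos: [0.4762, -0.0893, 0.1988]
eef_rot: [[0.497, 0.457, -0.737], [-0.042, -0.836, -0.547], [-0.867, 0.303, -0.397]]
force: [0.2, -0.1, -2.5]
finger_gap: 0.0432
```

```bash
python3 -c "
from g import *
rep(.005)"
```

```text
t 15.77 tcp [ 0.4762 -0.0893  0.1988] hub [ 0.7 -1.2 23.8] F [ 0.2 -0.1 -2.5] gap 0.0432 q [-0.44 -0.4   2.32  0.26  0.74  0.41]
disc hub xy,h mm [ 0.4  0.2 11.2] Fhub [ 0.6  0.9 -2.3] tilt 0.08
->0.005 shift now-axes [ 0.62  0.04 -0.02] after-turn axes [ 0.62  0.04 -0.02] turn [-0.03  0.01  0.08]
```

Studs have entered the holes (h = 11 mm) with no contact force. I continue gently.

Request:
send_rows:
  increments:
    - [[0.15, 0.03, -0.02, 0, 0, 0.1], [0.2, 0, 0, 0, 0, 0], [0.2, 0, 0, 0, 0, 0], [0.2, 0, 0, 0, 0, 0], [0.15, 0, 0, 0, 0, 0]]

```text
clock: 16.18
ee_pos: [0.4817, -0.0899, 0.1907]
eef_rot: [[0.499, 0.456, -0.737], [-0.044, -0.836, -0.547], [-0.866, 0.305, -0.397]]
force: [0.6, 0.1, -2.4]
finger_gap: 0.0432
```

```bash
python3 -c "
from g import *
rep(.0)"
```

```text
t 16.18 tcp [ 0.4817 -0.0899  0.1907] hub [ 0.1 -1.6 13.9] F [ 0.6  0.1 -2.4] gap 0.0432 q [-0.44 -0.37  2.32  0.27  0.71  0.41]
disc hub xy,h mm [-0.2 -0.2  1.3] Fhub [ 0.5  0.5 -2.4] tilt 0.06
->0.0 shift now-axes [ 0.13 -0.02  0.02] after-turn axes [ 0.13 -0.02  0.02] turn [-0.03 -0.02 -0.06]
```

Request:
send_rows:
  increments:
    - [[0.1, 0, 0, 0, 0, 0], [0.1, 0, 0, 0, 0, 0], [0.1, 0, 0, 0, 0, 0], [0.1, 0, 0, 0, 0, 0], [0.1, 0, 0, 0, 0, 0]]

```text
clock: 16.6
ee_pos: [0.4823, -0.0901, 0.1897]
eef_rot: [[0.493, 0.46, -0.738], [-0.043, -0.835, -0.549], [-0.869, 0.302, -0.392]]
force: [-14.1, 1.1, 8.3]
finger_gap: 0.043
```

```bash
python3 -c "
from g import *
rep(.0)"
```

```text
t 16.6 tcp [ 0.4823 -0.0901  0.1897] hub [-0.1 -1.6 12.8] F [-14.1   1.1   8.3] gap 0.043 q [-0.44 -0.36  2.31  0.26  0.71  0.41]
disc hub xy,h mm [-0.4 -0.2  0.2] Fhub [ 4.8  6.4 14.3] tilt 0.33
->0.0 shift now-axes [ 0.02 -0.04  0.02] after-turn axes [ 0.02 -0.04  0.02] turn [0.15 0.25 0.21]
```

Contact at h = 0.2 mm with about 16 N: the disc is home. I relax and release.

Request:
send_rows:
  increments:
    - [[0, 0, 0, 0.1, 0.2, 0.2], [0, 0, 0, 0, 0, 0], [0, 0, 0, 0, 0, 0], [0, 0, 0, 0, 0, 0], [0, 0, 0, 0, 0, 0]]

```text
clock: 17.02
ee_pos: [0.4826, -0.0904, 0.1907]
eef_rot: [[0.499, 0.457, -0.737], [-0.044, -0.835, -0.548], [-0.866, 0.306, -0.396]]
force: [-0.0, -0.0, -2.4]
finger_gap: 0.0427
```

Request:
send_rows:
  increments:
    - [[0, 0, 0, 0, 0, 0], [0, 0, 0, 0, 0, 0], [0, 0, 0, 0, 0, 0], [0, 0, 0, 0, 0, 0], [0, 0, 0, 0, 0, 0]]
  hand: 0.6

```text
clock: 17.43
ee_pos: [0.4853, -0.0915, 0.1937]
eef_rot: [[0.504, 0.454, -0.734], [-0.047, -0.835, -0.548], [-0.862, 0.311, -0.4]]
force: [0.6, 0.6, 0.2]
finger_gap: 0.068
```

```bash
python3 -c "
from g import *
rep(.08)"
```

```text
t 17.43 tcp [ 0.4853 -0.0915  0.1937] hub [-3.8 -4.6 14.7] F [0.6 0.6 0.2] gap 0.068 q [-0.44 -0.37  2.31  0.27  0.71  0.41]
disc hub xy,h mm [-4.1 -3.2  2.1] Fhub [ 0.1 -0.9 -0.1] tilt 0.47
->0.08 shift now-axes [-7.8  -0.36  0.29] after-turn axes [-7.79 -0.41  0.32] turn [ 0.06 -0.24 -0.4 ]
```

Request:
send_rows:
  increments:
    - [[-0.7, -0.2, 0.2, 0, 0, -0.2], [-1.5, -0.1, 0.1, 0, -0.1, -0.2], [-2, 0, 0, 0, 0, 0], [-2, 0, 0, 0, 0, 0], [-1.5, 0, 0, 0, 0, 0]]

```text
clock: 17.85
ee_pos: [0.4392, -0.0858, 0.257]
eef_rot: [[0.492, 0.462, -0.738], [-0.037, -0.836, -0.548], [-0.87, 0.297, -0.394]]
force: [-0.3, -1.1, -0.0]
finger_gap: 0.0686
```

Request:
send_rows:
  increments:
    - [[0, 0.7, 0, 0, 0, 0], [0, 0.8, 0, 0, 0, 0], [0, 0.8, 0, 0, 0, 0], [0, 0.5, 0, 0, 0, 0], [0, 0, 0, 0, 0, 0]]
  hand: -1
  newtons: 30

```text
clock: 18.27
ee_pos: [0.4541, -0.1126, 0.2707]
eef_rot: [[0.499, 0.459, -0.735], [-0.042, -0.835, -0.549], [-0.865, 0.305, -0.398]]
force: [0.5, -0.1, -0.9]
finger_gap: 0.0077
```

Run:
```python
from g import *
stat(); go(C+.06*Z-.032*HX,RH,'beside ball')
s=cap('scene'); t=cap('top')
for k,c in(('s',s),('t',t)):
    O=C+.008*Z; im=rect(c,O,HX,HY,.09); print(k,circ(im,.0005,.076,.064,.088)); cv2.imwrite(f'pics/_q{k}.png',im)
    P=cloud(c)-C; h=P@Z; r=np.hypot(P@HX,P@HY); m=(r<.07)&(r>.03)&(abs(h-.008)<.02)&(c['range_z']>0); A=np.c_[(P@HX)[m],(P@HY)[m],np.ones(m.sum())]
    w=np.ones(m.sum(),bool)
    for _ in range(4):
        f=np.linalg.lstsq(A[w],h[m][w],rcond=None)[0]; w=abs(A@f-h[m])<.004
    print(' plane',f.round(4),w.sum())
cv2.imwrite('pics/q1.png',np.hstack([cv2.imread(f'pics/_q{k}.png') for k in 'st']))
```

```text
t 18.27 tcp [ 0.4541 -0.1126  0.2707] hub [-30.6  -0.6  96. ] F [ 0.5 -0.1 -0.9] gap 0.0077 q [-0.54 -0.53  2.27  0.28  0.94  0.35]
beside ball shift now-axes [3.6  0.14 0.07] after-turn axes [3.6  0.14 0.06] turn [ 0.13 -0.12  0.03]
s (array([0.0002549 , 0.00102952]), np.float64(0.0016026038103965426), 86)
 plane [-0.0006  0.002   0.0084] 827
t (array([ 9.02576926e-05, -2.84536380e-03]), np.float64(0.0008719322092746867), 79)
 plane [0.003  0.0056 0.0081] 496
```

View pics/q1.png

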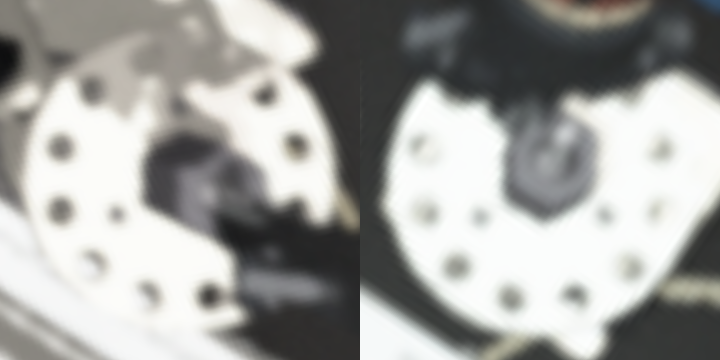

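The plate top measures 8.1–8.4 mm above the hub face, slope below 0.006 and centred: home and flat. Now the fold: I come down beside the ball and push in +hub x (tool -y).

Request:
send_rows:
  increments:
    - [[0.6, 0.05, 0.03, 0, 0, 0], [0.9, 0.05, 0.03, 0, 0, 0], [0.9, 0, 0, 0, 0, 0], [0.7, 0, 0, 0, 0, 0], [0.1, 0, 0, 0, 0, 0]]

```text
clock: 18.78
ee_pos: [0.4696, -0.1132, 0.236]
eef_rot: [[0.494, 0.462, -0.737], [-0.037, -0.835, -0.548], [-0.869, 0.298, -0.395]]
force: [1.1, -0.0, 0.1]
finger_gap: -0.0003
```

Run:
```python
from g import *
stat(); go(C+.061*Z-.0*HX,RH,'push to axis')
```

```text
t 18.78 tcp [ 0.4696 -0.1132  0.236 ] hub [-27.6   2.1  58.2] F [ 1.1 -0.   0.1] gap -0.0003 q [-0.52 -0.44  2.28  0.29  0.85  0.34]
push to axis shift now-axes [-0.26 -2.77 -0.21] after-turn axes [-0.28 -2.76 -0.21] turn [0.09 0.07 0.45]
```

Request:
send_rows:
  increments:
    - [[-0.15, -0.5, -0.1, 0, 0, 0.2], [-0.1, -0.5, -0.1, 0, 0, 0.2], [0, -0.5, 0, 0, 0, 0], [0, -0.5, 0, 0, 0, 0], [0, -0.5, 0, 0, 0, 0]]

```text
clock: 19.2
ee_pos: [0.459, -0.0917, 0.2318]
eef_rot: [[0.5, 0.455, -0.737], [-0.05, -0.834, -0.549], [-0.865, 0.311, -0.394]]
force: [1.7, -3.4, 0.2]
finger_gap: 0.0
```

Run:
```python
from g import *
stat(); go(C+.061*Z+.015*HX,RH,'push')
```

```text
t 19.2 tcp [ 0.459  -0.0917  0.2318] hub [-3.5 -0.2 60.8] F [ 1.7 -3.4  0.2] gap 0.0 q [-0.47 -0.5   2.32  0.25  0.84  0.41]
push shift now-axes [-0.04 -1.85  0.02] after-turn axes [-0.02 -1.85  0.02] turn [ 0.16  0.09 -0.38]
```

Request:
send_rows:
  increments:
    - [[0, -0.5, 0, 0, 0, -0.3], [0, -0.5, 0, 0, 0, 0], [0, -0.5, 0, 0, 0, 0], [0, -0.4, 0, 0, 0, 0], [0, -0.2, 0, 0, 0, 0]]

```text
clock: 19.62
ee_pos: [0.4499, -0.0727, 0.2286]
eef_rot: [[0.504, 0.456, -0.733], [-0.048, -0.833, -0.551], [-0.862, 0.313, -0.398]]
force: [-0.4, -0.1, 0.5]
finger_gap: -0.0002
```

Run:
```python
from g import *
stat(); go(C+.07*Z+.018*HX,RH,'above ball')
```

```text
t 19.62 tcp [ 0.4499 -0.0727  0.2286] hub [17.5 -2.7 63.3] F [-0.4 -0.1  0.5] gap -0.0002 q [-0.43 -0.54  2.35  0.23  0.83  0.46]
above ball shift now-axes [-0.67 -0.05  0.26] after-turn axes [-0.67 -0.05  0.27] turn [ 0.26 -0.2  -0.46]
```

Request:
send_rows:
  increments:
    - [[0.1, -0.1, 0.1, 0.1, -0.1, -0.3], [0.2, 0, 0.1, 0, 0, 0], [0.25, 0, 0, 0, 0, 0], [0.25, 0, 0, 0, 0, 0], [0.2, 0, 0, 0, 0, 0]]

```text
clock: 20.03
ee_pos: [0.4519, -0.0696, 0.2187]
eef_rot: [[0.497, 0.462, -0.734], [-0.036, -0.835, -0.549], [-0.867, 0.299, -0.399]]
force: [-24.1, 3.3, 26.4]
finger_gap: -0.0003
```

```bash
python3 -c "
from g import *
stat()"
```

```text
t 20.03 tcp [ 0.4519 -0.0696  0.2187] hub [22.2 -1.9 53.9] F [-24.1   3.3  26.4] gap -0.0003 q [-0.42 -0.51  2.35  0.24  0.82  0.45]
```

Firm resistance at 53.9 mm (expected ball top 55.5 mm), so the latch is at its stop. I back off and look.

Request:
send_rows:
  increments:
    - [[-0.8, 0, 0, 0, 0, 0], [-1.5, 0, 0, 0, 0, 0], [-2, 0, 0, 0, 0, 0], [-2, 0, 0, 0, 0, 0], [0, -1.5, -1.5, 0, 0, 0]]

```text
clock: 20.45
ee_pos: [0.4215, -0.0496, 0.2711]
eef_rot: [[0.486, 0.46, -0.743], [-0.038, -0.838, -0.544], [-0.873, 0.293, -0.39]]
force: [-0.2, -0.7, 0.2]
finger_gap: 0.0001
```

Request:
send_rows:
  increments:
    - [[0, -4, 0, 0, 0, 0], [0, -4, 0, 0, 0, 0], [0, -4, 0, 0, 0, 0], [0, -4, 0, 0, 0, 0], [0, -2, 0, 0, 0, 0]]

```text
clock: 20.87
ee_pos: [0.354, 0.0995, 0.2153]
eef_rot: [[0.48, 0.445, -0.756], [-0.052, -0.845, -0.532], [-0.876, 0.295, -0.383]]
force: [0.4, 0.1, 0.2]
finger_gap: 0.0003
```

Request:
send_rows:
  increments:
    - [[0, 0, 0, 0, 0, 0], [0, 0, 0, 0, 0, 0], [0, 0, 0, 0, 0, 0], [0, 0, 0, 0, 0, 0], [0, 0, 0, 0, 0, 0]]

```text
clock: 21.28
ee_pos: [0.3513, 0.101, 0.2103]
eef_rot: [[0.473, 0.455, -0.754], [-0.051, -0.84, -0.54], [-0.879, 0.294, -0.374]]
force: [0.2, 0.0, 0.3]
finger_gap: -0.0004
```

Run:
```python
from g import *
stat(); s=cap('scene','fin_s'); t=cap('top')
for k,c in(('s',s),('t',t)):
    O=C+.008*Z; im=rect(c,O,HX,HY,.09); print(k,circ(im,.0005,.076,.064,.088))
    P=cloud(c)-C; h=P@Z; r=np.hypot(P@HX,P@HY); m=(r<.07)&(r>.03)&(abs(h-.008)<.02)&(c['range_z']>0); A=np.c_[(P@HX)[m],(P@HY)[m],np.ones(m.sum())]
    w=np.ones(m.sum(),bool)
    for _ in range(4):
        f=np.linalg.lstsq(A[w],h[m][w],rcond=None)[0]; w=abs(A@f-h[m])<.004
    print(' plane',f.round(4),w.sum())
    q=(r<.035)&(h>.03)&(h<.1); print(' top of grip/latch h pct',np.percentile(h[q],[50,90,99]).round(4))
    im=rect(c,C+.0495*Z,HX,HY,.05,.00015); im=cv2.resize(im,(390,390))
    for x in(0,.021): cv2.circle(im,(int((x+.05)/.1*390),195),6,(0,0,255),1)
    cv2.imwrite(f'pics/_f{k}.png',im)
cv2.imwrite('pics/f1.png',np.hstack([cv2.imread(f'pics/_f{k}.png') for k in 'st']))
print(onplane(s,[[289,218],[390,350]],[0,0,0],[0,0,1]).round(3))
```

```text
t 21.28 tcp [0.3513 0.101  0.2103] hub [213.3 -17.7 104.2] F [0.2 0.  0.3] gap -0.0004 q [ 0.21 -0.77  2.49 -0.19  0.96  1.3 ]
s (array([0.00097402, 0.00155138]), np.float64(0.0014601514556196668), 82)
 plane [0.0007 0.0033 0.0085] 900
 top of grip/latch h pct [0.0423 0.0535 0.0576]
t (array([-0.0001109 , -0.00178415]), np.float64(0.001630126893902628), 97)
 plane [0.0025 0.0012 0.0076] 626
 top of grip/latch h pct [0.0414 0.0519 0.0578]
[[ 0.453  0.122  0.   ]
 [ 0.48  -0.415  0.   ]]
```

View pics/f1.png

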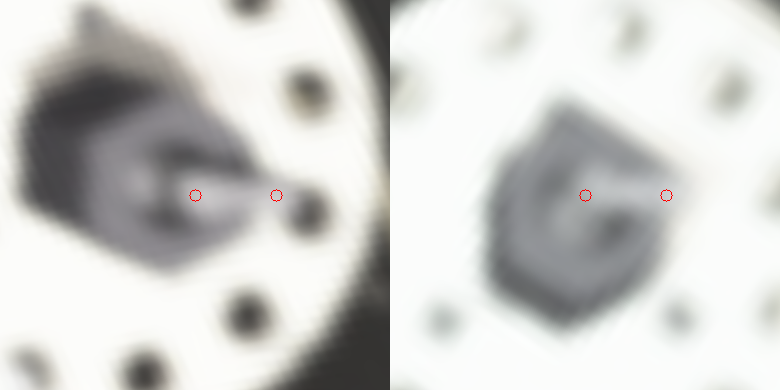

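The latch lies flat along hub x over the grip in both views, with pin and ball at the marked points. Joint 2 is near its limit, so I ease the arm clear before handing in.

Request:
send_rows:
  increments:
    - [[0.3, -1, -1.5, 0, 0, 0], [0.3, -1.2, -1.8, 0, 0, 0], [0.3, -1, -1.5, 0, 0, 0], [0.1, -0.4, -0.6, 0, 0, 0], [0, 0, 0, 0, 0, 0]]

```text
clock: 21.8
ee_pos: [0.3865, 0.1571, 0.2152]
eef_rot: [[0.48, 0.44, -0.759], [-0.057, -0.848, -0.527], [-0.875, 0.296, -0.382]]
force: [-0.4, 0.1, -0.8]
finger_gap: -0.0002
```

Run:
```python
from g import *
s=stat(); t0=cv2.imread('pics/top0.png').astype(int); a=cv2.imread('pics/scene0.png').astype(int); c=cap('scene'); b=c['pixels'].astype(int)
for n,(u,v,w) in dict(dish=(289,218,12),beaker=(284,125,14),bottle=(390,342,18)).items(): print(n,abs(a-b)[v-w:v+w,u-w:u+w].mean().round(2))
print(robot.close_job())
```

```text
t 21.8 tcp [0.3865 0.1571 0.2152] hub [242.6 -76.3  93.3] F [-0.4  0.1 -0.8] gap -0.0002 q [ 0.39 -0.54  2.37 -0.31  0.89  1.56]
dish 2.92
beaker 3.77
bottle 3.44
the job is handed in; nothing more can be done
None
```

The disc is mounted flat on the hub with the latch folded over it, and the job was handed in at about 22 s; it gave no verdict.

- **Latch up:** the first attempt, gripping the latch ball, jammed. I opened the fingers slightly and pushed the ball with one finger until it stood at its stop.
- **Disc on:** it went over the latch and all three studs without a knock. I eased it down onto the hub with about 16 N and released it there.
- **Latch folded:** I pushed it over, then pressed it down to its stop with about 36 N, which is near the 40 N limit for the arm and gripper body.

**Last checks:**
- **Seating:** the top of the plate measured 7.6 to 8.5 mm above the hub face (8 mm expected), with a slope of 0.0035 or less.
- **Centring:** within about 2 mm in both cameras. They differed by about 3 mm along hub y, mostly from calibration and a partly blocked view.
- **Latch:** both views show it flat along hub x. I judged the fold from that and from the stop, since its angle could not be read directly.
- **Dish, beaker and bottle:** their image patches are nearly unchanged from the start.
- **Robot:** it was touching nothing when I handed in.

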